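# Find the glass-filled lens barrel and hold it over the light panel

## Task

The two lens barrels look alike, but one has its glass lenses in and is heavier than the other, which is empty: first lift the barrel on the white pad a few centimetres straight up, feel its weight for a moment and stand it back on the middle of its pad, then lift the one on the blue pad straight up in the same way. Then hold the heavier barrel upright in the air over the middle of the light panel, its foot some 6 cm above it, and finish while still gripping it there, motionless; the lighter barrel must be left standing on the middle of its pad. Do not knock either barrel over, and leave the oil bottle, the dish and the screwdriver where they are.

Things in the scene. Friction and masses are not known exactly. Their poses are not given: they have to be found in the camera images.
- barrel_a: One of two lens barrels that look alike, upright, 44 mm across, 72 mm tall: steel foot 12 mm high, green line, black middle (44 mm across, 12-60 mm up: grip here, 25 N is safe), aluminium crown 40 mm across. Origin: centre of its underside, z up. Starts on either pad. Full or empty: not told, changes each time. Each weighs 0.18-0.65 kg, the full one at least 0.12 kg more than the empty one.
- barrel_b: One of two lens barrels that look alike, upright, 44 mm across, 72 mm tall: steel foot 12 mm high, green line, black middle (44 mm across, 12-60 mm up: grip here, 25 N is safe), aluminium crown 40 mm across. Origin: centre of its underside, z up. Starts on either pad. Full or empty: not told, changes each time. Each weighs 0.18-0.65 kg, the full one at least 0.12 kg more than the empty one.
- pad_white: Fixed round white plastic pad lying flat on the bench, 84 mm across, 8 mm thick; a barrel stands on it. Origin: centre of its underside (top face 8 mm above it).
- pad_blue: Fixed round blue plastic pad lying flat on the bench, 84 mm across, 8 mm thick; a barrel stands on it. Origin: centre of its underside (top face 8 mm above it).
- light_panel: Fixed square flat light panel, 130 x 130 mm and 14 mm thick: aluminium frame round a pale glowing face. Origin: centre of its underside (glowing face 14 mm above it), z up, sides along its x and y.
- oil_bottle: Bystander: small amber bottle with a white cap, 36 mm across, 75 mm tall, standing loose. Origin: centre of its underside.
- dish: Bystander: closed flat round culture dish with a pink disc on top, 57 mm across, 15 mm tall, loose. Origin: centre of its underside.
- driver: Bystander: screwdriver, 150 mm long, lying loose on the bench along its x axis. Origin: middle of its underside, on the bench.

How it is judged (in metres and radians):
On the way, in this order (a step that is already met when the one before it is completed fails the run):
1. the barrel from the white pad is held lifted, at least 20 mm above its pad, while the other stands on the blue pad (((height (world z) of barrel_a above 0.028 m and horizontal distance between barrel_a and pad_white below 0.05 m and contact force between barrel_a and the fingers above 0.5 N and angle between barrel_a's own z axis and vertical below 0.4 rad and horizontal distance between barrel_b and pad_blue below 0.024 m and height (world z) of barrel_b below 0.012 m and angle between barrel_b's own z axis and vertical below 0.1 rad and linear speed of barrel_b below 0.03 m/s) or (height (world z) of barrel_b above 0.028 m and horizontal distance between barrel_b and pad_white below 0.05 m and contact force between barrel_b and the fingers above 0.5 N and angle between barrel_b's own z axis and vertical below 0.4 rad and horizontal distance between barrel_a and pad_blue below 0.024 m and height (world z) of barrel_a below 0.012 m and angle between barrel_a's own z axis and vertical below 0.1 rad and linear speed of barrel_a below 0.03 m/s))), for 0.3 s.
2. the barrel from the blue pad is held lifted, at least 20 mm above its pad, while the other stands on the white pad again (((height (world z) of barrel_a above 0.028 m and horizontal distance between barrel_a and pad_blue below 0.05 m and contact force between barrel_a and the fingers above 0.5 N and angle between barrel_a's own z axis and vertical below 0.4 rad and horizontal distance between barrel_b and pad_white below 0.024 m and height (world z) of barrel_b below 0.012 m and angle between barrel_b's own z axis and vertical below 0.1 rad and linear speed of barrel_b below 0.03 m/s) or (height (world z) of barrel_b above 0.028 m and horizontal distance between barrel_b and pad_blue below 0.05 m and contact force between barrel_b and the fingers above 0.5 N and angle between barrel_b's own z axis and vertical below 0.4 rad and horizontal distance between barrel_a and pad_white below 0.024 m and height (world z) of barrel_a below 0.012 m and angle between barrel_a's own z axis and vertical below 0.1 rad and linear speed of barrel_a below 0.03 m/s))), for 0.3 s.
At the end, for the whole second after the job is handed in: The heavier barrel is gripped, still, upright within 0.15 rad, its foot 20-120 mm above the panel's face and within 25 mm of its middle, touching only the fingers; the other stands upright, untouched and still within 24 mm of a pad's middle and weighs under 3.3 N on it (only the empty one does) (((horizontal distance between barrel_a and light_panel below 0.025 m and z of barrel_a in the frame of light_panel between 0.034 and 0.134 m and angle between barrel_a's own z axis and vertical below 0.15 rad and contact force between barrel_a and the fingers above 0.5 N and contact force between barrel_a and light_panel below 0.05 N and contact force between barrel_a and barrel_b below 0.05 N and linear speed of barrel_a below 0.02 m/s and contact force between barrel_b and the fingers below 0.05 N and contact force between barrel_b and pad_white between 1 and 3.3 N and horizontal distance between barrel_b and pad_white below 0.024 m and height (world z) of barrel_b below 0.012 m and angle between barrel_b's own z axis and vertical below 0.1 rad and linear speed of barrel_b below 0.03 m/s) or (horizontal distance between barrel_a and light_panel below 0.025 m and z of barrel_a in the frame of light_panel between 0.034 and 0.134 m and angle between barrel_a's own z axis and vertical below 0.15 rad and contact force between barrel_a and the fingers above 0.5 N and contact force between barrel_a and light_panel below 0.05 N and contact force between barrel_a and barrel_b below 0.05 N and linear speed of barrel_a below 0.02 m/s and contact force between barrel_b and the fingers below 0.05 N and contact force between barrel_b and pad_blue between 1 and 3.3 N and horizontal distance between barrel_b and pad_blue below 0.024 m and height (world z) of barrel_b below 0.012 m and angle between barrel_b's own z axis and vertical below 0.1 rad and linear speed of barrel_b below 0.03 m/s) or (horizontal distance between barrel_b and light_panel below 0.025 m and z of barrel_b in the frame of light_panel between 0.034 and 0.134 m and angle between barrel_b's own z axis and vertical below 0.15 rad and contact force between barrel_b and the fingers above 0.5 N and contact force between barrel_b and light_panel below 0.05 N and contact force between barrel_b and barrel_a below 0.05 N and linear speed of barrel_b below 0.02 m/s and contact force between barrel_a and the fingers below 0.05 N and contact force between barrel_a and pad_white between 1 and 3.3 N and horizontal distance between barrel_a and pad_white below 0.024 m and height (world z) of barrel_a below 0.012 m and angle between barrel_a's own z axis and vertical below 0.1 rad and linear speed of barrel_a below 0.03 m/s) or (horizontal distance between barrel_b and light_panel below 0.025 m and z of barrel_b in the frame of light_panel between 0.034 and 0.134 m and angle between barrel_b's own z axis and vertical below 0.15 rad and contact force between barrel_b and the fingers above 0.5 N and contact force between barrel_b and light_panel below 0.05 N and contact force between barrel_b and barrel_a below 0.05 N and linear speed of barrel_b below 0.02 m/s and contact force between barrel_a and the fingers below 0.05 N and contact force between barrel_a and pad_blue between 1 and 3.3 N and horizontal distance between barrel_a and pad_blue below 0.024 m and height (world z) of barrel_a below 0.012 m and angle between barrel_a's own z axis and vertical below 0.1 rad and linear speed of barrel_a below 0.03 m/s))); the arm keeps its last pose, push and grip.
It fails at once if a barrel is knocked over (tilted beyond 0.7 rad) (angle between any of barrel_a, barrel_b's own z axis and vertical above 0.7 rad).
It fails at once if the bottle, dish or screwdriver is moved by more than 20 mm (distance of any of oil_bottle, dish, driver from where it was at the start of the episode above 0.02 m).
It also fails if it takes over 72 s, if anything falls off the work surface, if the arm or the gripper's body presses on something with over 40 N, if the wrist force passes 120 N, or if a joint passes its speed limit or range.

## Robot

A 6-joint arm with a two-finger parallel gripper is mounted at the origin on the work surface. World frame = base frame: x ahead of the robot, y to its left, z up, the work surface at z = 0. Lengths are in m, angles in degrees, forces in N, time in s.
With the tool pointing down it reaches from about 0.35 to 0.875 m from the base axis. Payload 4.2 kg.
Tool frame: the origin (TCP) lies midway between the tips of the shut fingers; the grasp point (between the pads) lies 19 mm behind it; y points along the fingers, z is the direction in which the jaws open and shut, and the axes are right-handed (so a half turn about y gives the same grasp; the last joint's range is limited). The gripper opens to 87 mm and grips with 3 to 60 N. Pads are 19 mm wide; open, the fingers measure 117 mm over their backs; the gripper's body (75 mm by 190 mm) begins 51 mm behind the grasp point.
Start: joints at [-55.772, 22.042, 0.453, 0, -68.411, -14.817], TCP at [0.208, -0.589, 0.199] pointing down, gripper open.
Joint ranges: [-179.83, 179.83], [-69.29, 118.12], [-61.27, 80.66], [-181.25, 117.63], [-171.15, -9.14], [-177.46, 177.46]. Speed limits (degrees/s): [159.86, 159.86, 180, 180, 180, 180].

## Interface

Orientations are given as [roll, pitch, yaw] about the fixed x, y, z axes, in that order (R = Rz(yaw) Ry(pitch) Rx(roll)).
In Python, from workcell import env gives the robot as it stands. The module is installed in compiled form; this text tells all that it offers. Calls block until the motion is done:
- env.goto(position, orientation): joint-space move of the TCP to a pose.
- env.move_straight(position, rotation=None, rate=0.15, force_limit=None): straight line of the TCP; rotation=None keeps the orientation; rate is the mean speed in m/s. With force_limit (N) it stops when the force on the tool has changed by that much, and returns True; else False.
- env.set_joints(angles): joint-space move.
- env.gripper_to(opening, grasp_force=None): opening from 0.0 (shut) to 1.0 (fully open); grasp_force is the grip in N (None keeps the last); returns when the fingers have stopped.
- env.dwell(seconds).
- env.inverse_kinematics(position, orientation): joint angles nearest the present ones, or None.
- env.read_state(): the state.
- env.grab_frame(name): name is "side" or "top" or "wrist"; returns a dict with "image" (384x512x3 uint8, blue, green, red), "fx", "fy", "cx", "cy" (pixels), "D" ([k1, k2, p1, p2, k3] as OpenCV has them; the pictures are not rectified), "position" and "orientation" of the camera in the world. Camera axes: x right, y up, looking along -z (the intrinsics and any distortion apply to the point x, -y, -z); pixel columns grow to the right and rows downward; lengths in m; the calibration is good to about 2 mm. A picture is of the moment at which its call begins. There is no depth.
A pose or a line that the arm cannot do raises env.Unreachable and nothing moves.
- env.close_job(): hands the job in, once; it reports no verdict.
Trained networks look in a picture, given as the dict that the camera call returned (one of the last four; its "shot" number tells which), for a name from the list of things; names that differ only in an ending like _2 or _b are one class to them, and where a whole thing is asked for, a point or a joint stands for the part that bears it (a point fixed in the world has none). Each returns a list of dicts, best first, with "score" (0 to 1); they miss things now and then, are a little off and sometimes report something else, mostly with a low value. They report only what shows in the picture. A call takes as long as a camera call.
- env.search_frame(picture, thing): "xyz" ([x, y, z] in m, in world coordinates, good to about 4 mm: the middle of the surface that is visible of it).
- env.trace(picture, thing): "mask" (384x512 bool, what is visible of it).
The state is a dict: "clock": time; "joint_positions": joint angles; "qvel": joint speeds; "joint_torque": joint torques, N m; "position": TCP position; "tool_rot": TCP orientation; "force": force on the tool from outside, world axes, zero at the start; "wrist_torque": the same for the moment, N m; "opening": opening from 0.0 (shut) to 1.0 (fully open).
Only numpy, scipy, OpenCV 4.12 (cv2) and the standard library are available. Lean on these libraries where they do the work, as an engineer would, in place of code of your own. Each camera call takes 0.05 s, during which the arm holds its last target.

## Working session

There is one attempt and no reset: what is moved stays moved. The work goes in short steps, each a Python script; the robot and the scene stay as the last script left them, time stands still between calls to the robot, and variables do not carry over. Pictures are saved under pics/ and viewed, and the job is handed in when it is done.

```bash
mkdir -p pics
python3 - <<'E'
from workcell import env
import cv2
s=env.read_state(); print(s)
for n in ["top","side"]:
    f=env.grab_frame(n); cv2.imwrite(f"pics/{n}0.png",f["image"])
    print(n,f["fx"],f["fy"],f["cx"],f["cy"],f["D"],f["position"],f["orientation"])
    for t in ["barrel_a","pad_white","pad_blue","light_panel","oil_bottle","dish","driver"]:
        print(t,[(round(d["score"],2),[round(float(v),3) for v in d["xyz"]]) for d in env.search_frame(f,t)][:4])
print(env.read_state()["clock"])
E
```

```text
{'clock': 0.0, 'joint_positions': array([-5.57730106e+01,  2.20899645e+01,  3.78791564e-01, -2.99602470e-02,
       -6.84099291e+01, -1.48166636e+01]), 'qvel': array([ 0.07334713,  0.01742757,  0.02254937,  0.01883922, -0.00357154,
       -0.00305124]), 'joint_torque': array([-2.17899183e-04, -3.90659881e+01,  1.87408358e+01,  4.21979517e+00,
        1.11531367e-02, -1.92418211e-04]), 'position': array([ 0.2075085 , -0.58884736,  0.19765878]), 'tool_rot': array([-8.98758040e+01,  4.06037211e-03,  1.93992766e+01]), 'force': array([-0.52088496, -0.47668571, -0.55440111]), 'wrist_torque': array([-0.05597213, -0.01687347,  0.02160573]), 'opening': 0.9977013293268693}
top 454.29559116337526 454.29559116337526 257.0242960432442 202.4092341329222 [-0.18331335  0.          0.          0.          0.        ] [ 0.38492066 -0.00876429  1.08269042] [ 12.89320808  -0.42547609 -88.70336723]
barrel_a [(0.83, [0.468, 0.186, 0.079]), (0.58, [0.479, 0.013, 0.078])]
pad_white [(0.85, [0.472, 0.009, 0.007])]
pad_blue [(0.82, [0.455, 0.177, 0.003])]
light_panel [(0.66, [0.501, -0.227, 0.016])]
oil_bottle [(0.82, [0.705, -0.3, 0.048])]
dish [(0.91, [0.74, -0.022, 0.016]), (0.64, [0.793, 0.257, 0.023])]
driver [(0.72, [0.795, 0.258, 0.025]), (0.56, [0.744, -0.024, 0.016])]
side 386.91149457690983 386.91149457690983 253.44311696705293 187.5266649396899 [0.03379294 0.         0.         0.         0.        ] [ 0.29209331 -0.65681047  0.49212042] [ 58.29048657  -1.18628349 -25.08122037]
barrel_a [(0.85, [0.48, -0.004, 0.056]), (0.79, [0.477, 0.178, 0.057])]
pad_white [(0.8, [0.465, -0.006, 0.007])]
pad_blue [(0.79, [0.462, 0.173, 0.008])]
light_panel [(0.79, [0.498, -0.246, 0.018])]
oil_bottle []
dish [(0.7, [0.737, -0.035, 0.015])]
driver [(0.52, [0.788, 0.252, 0.023])]
0.8
```

View pics/top0.png

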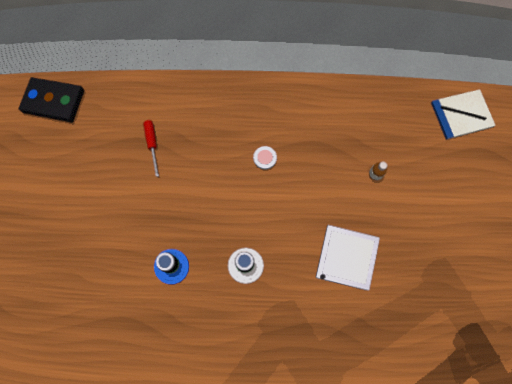

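View pics/side0.png

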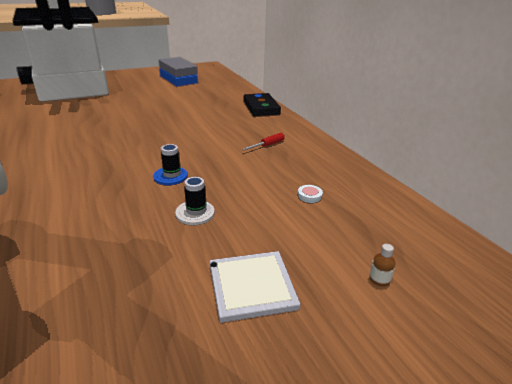

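```bash
cat > h.py <<'E'
from workcell import env
import cv2, numpy as np
from scipy.spatial.transform import Rotation as R
from scipy.optimize import least_squares
def cam(f):
    Rc=R.from_euler('xyz',f["orientation"],degrees=True).as_matrix()@np.diag([1,-1,-1.])
    K=np.array([[f["fx"],0,f["cx"]],[0,f["fy"],f["cy"]],[0,0,1]]); return Rc,np.array(f["position"]),K,np.array(f["D"])
def proj(f,P):
    Rc,t,K,D=cam(f); rv,_=cv2.Rodrigues(Rc.T)
    return cv2.projectPoints(np.asarray(P,float).reshape(-1,1,3),rv,-Rc.T@t,K,D)[0].reshape(-1,2)
def ray(f,uv,z):
    Rc,t,K,D=cam(f)
    n=cv2.undistortPoints(np.asarray(uv,float).reshape(-1,1,2),K,D).reshape(-1,2)
    d=np.c_[n,np.ones(len(n))]@Rc.T
    return t+d*((z-t[2])/d[:,2])[:,None]
a=np.linspace(0,2*np.pi,48,endpoint=False)
def circ(x,y,r,z): return np.c_[x+r*np.cos(a),y+r*np.sin(a),0*a+z]
def barrel(x,y,z0=.008): return np.r_[circ(x,y,.022,z0),circ(x,y,.022,z0+.06),circ(x,y,.020,z0+.072)]
def pad(x,y): return np.r_[circ(x,y,.042,0),circ(x,y,.042,.008)]
def hullcen(p):
    h=cv2.convexHull(p.astype(np.float32)); m=cv2.moments(h); return np.array([m["m10"]/m["m00"],m["m01"]/m["m00"]]),m["m00"]
def maskhull(m):
    n,l,st,_=cv2.connectedComponentsWithStats(m.astype(np.uint8)); k=1+np.argmax(st[1:,4])
    ys,xs=np.nonzero(l==k)
    p=np.r_[np.c_[xs-.5,ys-.5],np.c_[xs+.5,ys+.5],np.c_[xs-.5,ys+.5],np.c_[xs+.5,ys-.5]]
    return hullcen(p)
def fit(f,mask,model,x0):
    c,A=maskhull(mask)
    s=least_squares(lambda q:hullcen(proj(f,model(*q)))[0]-c,x0)
    return s.x,A,hullcen(proj(f,model(*s.x)))[1]
E
python3 - <<'E'
from h import *
for n in ["top","side"]:
    f=env.grab_frame(n)
    for t,mod in [("barrel_a",barrel),("pad_white",pad),("pad_blue",pad)]:
        for d in env.trace(f,t):
            if d["score"]<.4: continue
            for y0 in ([0] ):
                x,A,Am=fit(f,d["mask"],mod,[.47,.09]); print(n,t,round(d["score"],2),x.round(4),"area",A,round(Am,1))
    for d in env.trace(f,"light_panel")[:1]:
        cs=cv2.findContours(d["mask"].astype(np.uint8),cv2.RETR_EXTERNAL,cv2.CHAIN_APPROX_NONE)[0]
        c=max(cs,key=cv2.contourArea)
        P=ray(f,c.reshape(-1,2),.014)[:,:2]; r=cv2.minAreaRect(P.astype(np.float32)); print(n,"panel",d["score"],r)
    for t in ["oil_bottle","dish","driver"]:
        for d in env.trace(f,t)[:1]:
            ys,xs=np.nonzero(d["mask"]); P=ray(f,np.c_[xs,ys],.01); print(n,t,d["score"],P.min(0).round(3),P.max(0).round(3))
E
```

```text
top barrel_a 0.9 [0.4819 0.0136] area 333.0 336.1
top barrel_a 0.8 [0.4763 0.1928] area 429.0 388.0
top pad_white 0.64 [0.4787 0.0121] area 1013.5 994.2
top pad_blue 0.68 [0.4702 0.1892] area 951.0 985.8
top panel 0.63 ((0.5014261603355408, -0.22941717505455017), (0.13323083519935608, 0.13145747780799866), 77.93465423583984)
top oil_bottle 0.68 [ 0.462 -0.005  0.01 ] [0.51  0.038 0.01 ]
top dish 0.48 [ 0.462 -0.008  0.01 ] [0.51  0.035 0.01 ]
top driver 0.53 [0.699 0.238 0.01 ] [0.841 0.284 0.01 ]
side barrel_a 0.89 [0.4739 0.1911] area 563.5 584.7
side barrel_a 0.82 [0.4808 0.0176] area 789.5 764.3
side pad_white 0.85 [0.4771 0.0113] area 765.5 813.3
side pad_blue 0.68 [0.4691 0.1876] area 503.5 544.0
side panel 0.9 ((0.49824562668800354, -0.23472550511360168), (0.1403622031211853, 0.13147440552711487), 76.98651123046875)
side oil_bottle 0.61 [ 0.69  -0.328  0.01 ] [ 0.784 -0.244  0.01 ]
side dish 0.59 [ 0.708 -0.064  0.01 ] [0.778 0.01  0.01 ]
side driver 0.61 [ 0.421 -0.31   0.01 ] [ 0.577 -0.148  0.01 ]
```

Run:
```python
from h import *
for yaw in (0,20,90,-90):
    print(yaw,[None if (q:=env.inverse_kinematics(p,[-90,0,yaw])) is None else q.round(0) for p in ([.481,.0155,.026],[.474,.191,.026],[.501,-.23,.1])])
env.goto([.481,.0155,.16],[-90,0,0])
f=env.grab_frame("wrist"); cv2.imwrite("pics/w1.png",f["image"])
for d in env.trace(f,"barrel_a")[:2]:
    print(d["score"],fit(f,d["mask"],barrel,[.48,.015]))
for d in env.trace(f,"pad_white")[:2]:
    print(d["score"],fit(f,d["mask"],pad,[.48,.015]))
s=env.read_state(); print(s["clock"],s["position"],s["tool_rot"],s["force"])
```

```text
0 [array([  21.,   20.,  -32.,   -0.,  -38., -111.]), array([  40.,   23.,  -28.,   -0.,  -39., -130.]), array([ -8.,  20., -18.,  -0., -52., -82.])]
20 [array([ 21.,  20., -32.,  -0., -38., -91.]), array([  40.,   23.,  -28.,   -0.,  -39., -110.]), array([ -8.,  20., -18.,  -0., -52., -62.])]
90 [array([ 21.,  20., -32.,   0., -38., -21.]), array([ 40.,  23., -28.,   0., -39., -40.]), array([ -8.,  20., -18.,   0., -52.,   8.])]
-90 [array([ 21.,  20., -32.,   0., -38., 159.]), array([ 40.,  23., -28.,   0., -39., 140.]), array([  -8.,   20.,  -18.,    0.,  -52., -172.])]
0.7 (array([0.48302006, 0.01509345]), 1712.0, 1662.2632761612767)
0.63 (array([0.4761269 , 0.19245189]), 2273.5, 2358.981459166156)
0.65 (array([0.47740026, 0.01388703]), 3231.0, 3378.629295525374)
4.1167 [0.48108932 0.01499801 0.15997089] [-9.00033777e+01  1.66331071e-03 -5.66611419e-02] [-0.83720538  0.80662669 -0.09661393]
```

View pics/w1.png

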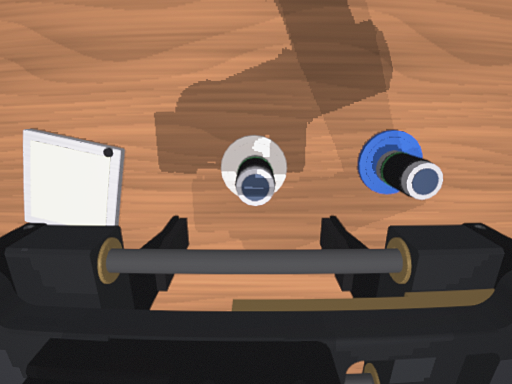

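The wrist view shows the white-pad barrel's crown at (255,187), centred between the fingers at columns 180 and 330. The blue-pad barrel is at (425,180), clear of the right finger. The fits from all three cameras agree within 3 mm, so I'm grasping now.

```bash
cat >> h.py <<'E'
def avg(n=5,dt=.06):
    F=[]
    for _ in range(n):
        s=env.read_state(); F.append(np.r_[s["force"],s["wrist_torque"],s["joint_torque"]]); env.dwell(dt)
    return np.mean(F,0)
E
python3 - <<'E'
from h import *
O=[-90,0,0]
env.move_straight([.482,.015,.027],rate=.12)
env.dwell(.3); f0=avg(); print("pre",f0.round(2))
env.gripper_to(0.0,25)
s=env.read_state(); print("open",s["opening"],s["position"]); print("gripped",avg(3).round(2))
env.move_straight([.482,.015,.067],rate=.08)
env.dwell(.6); f1=avg(10); s=env.read_state(); print("lift",f1.round(2),s["position"],s["opening"])
print("W",f0[2]-f1[2], s["clock"])
for n in("side","wrist"):
    f=env.grab_frame(n); cv2.imwrite(f"pics/l1_{n}.png",f["image"])
E
```

```text
pre [-1.700e-01 -2.200e-01 -4.800e-01 -3.000e-02 -0.000e+00  1.000e-02
  0.000e+00 -3.108e+01  1.230e+01  2.740e+00 -8.000e-02 -0.000e+00]
open 0.5059688220284129 [0.48209538 0.01513299 0.02703427]
gripped [-8.000e-02  9.700e-01 -6.000e-02  2.200e-01  0.000e+00  1.000e-02
 -4.000e-01 -3.101e+01  1.210e+01  2.840e+00 -1.700e-01  0.000e+00]
lift [ 2.600e-01  3.000e-02 -2.190e+00 -1.000e-02 -1.000e-02 -1.000e-02
  0.000e+00 -3.050e+01  1.455e+01  3.350e+00 -9.000e-02 -0.000e+00] [0.4820106  0.01501161 0.0670129 ] 0.5010030201123958
W 1.7052656550096248 8.7833
```

View pics/l1_side.png

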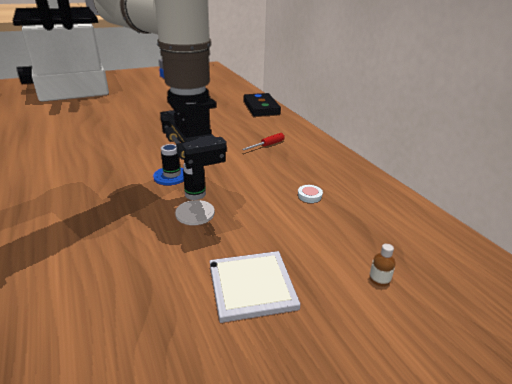

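View pics/l1_wrist.png

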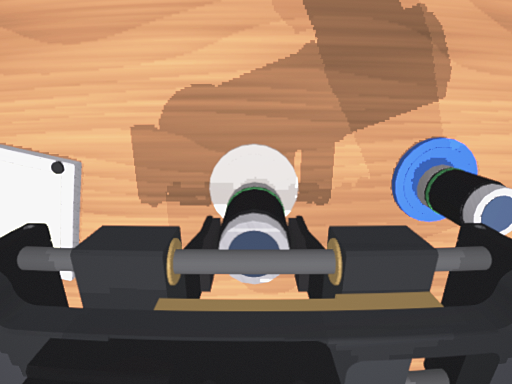

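The side view shows the barrel at (195,180) clear of its pad at (195,212), and the wrist view shows it upright between the pads. It weighs roughly 1.7–2.1 N, which points to the empty one. I'm setting it back on the pad's centre and going to the other.

Run:
```python
from h import *
print(avg(10)[:3].round(2))
env.move_straight([.478,.0125,.050],rate=.08)
r=env.move_straight([.478,.0125,.0265],rate=.03,force_limit=3)
s=env.read_state(); print("down",r,s["position"],s["force"])
env.gripper_to(0.95); env.dwell(.2)
env.move_straight([.478,.0125,.17],rate=.15)
env.goto([.475,.192,.17],[-90,0,0])
f=env.grab_frame("wrist"); cv2.imwrite("pics/w2.png",f["image"])
for d in env.trace(f,"barrel_a")[:3]: print(d["score"],fit(f,d["mask"],barrel,[.48,.1]))
for t in("pad_white","pad_blue"):
  for d in env.trace(f,t)[:1]: print(t,d["score"],fit(f,d["mask"],pad,[.48,.1]))
f=env.grab_frame("side"); cv2.imwrite("pics/s2.png",f["image"])
for d in env.trace(f,"barrel_a")[:3]: print(d["score"],fit(f,d["mask"],barrel,[.48,.1]))
print(env.read_state()["clock"])
```

```text
[ 0.22  0.22 -2.12]
down True [0.47755565 0.01244111 0.02691209] [-0.15597615  0.02232053  4.21980592]
0.87 (array([0.47757756, 0.01268618]), 2145.0, 2180.18965919083)
0.78 (array([0.47680271, 0.19230384]), 1521.5, 1555.4590875608847)
pad_white 0.69 (array([0.47730448, 0.01753762]), 2742.5, 3089.5199833881343)
pad_blue 0.82 (array([0.46930234, 0.19025206]), 3029.5, 3224.234064862714)
0.59 (array([0.47412047, 0.19127897]), 596.0, 584.4493170148926)
0.58 (array([0.47583979, 0.01236856]), 777.5, 775.4776732135797)
0.29 (array([ 0.70994174, -0.07378165]), 358.5, 737.5820774086751)
13.85
```

View pics/w2.png

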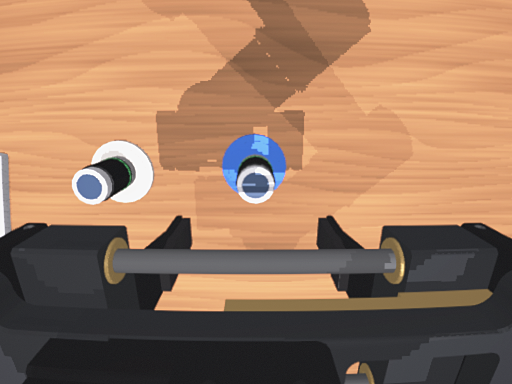

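View pics/s2.png

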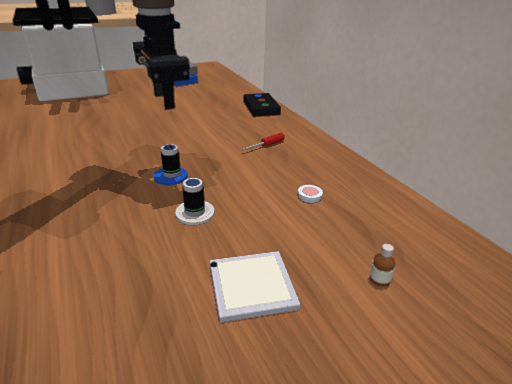

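The white-pad barrel stands upright again: the side view has it at (194,197), and the fit gives (0.477, 0.0125) against the pad centre (0.478, 0.0125). The blue-pad barrel is centred between the fingers at (255,185) in the wrist view.

Run:
```python
from h import *
env.move_straight([.475,.192,.027],rate=.12)
env.dwell(.3); f0=avg(8); print("pre",f0[:3].round(2))
env.gripper_to(0.0,25)
s=env.read_state(); print("open",s["opening"])
env.move_straight([.475,.192,.067],rate=.08)
env.dwell(.6); f1=avg(12); s=env.read_state(); print("lift",f1[:3].round(2),s["position"],s["opening"])
print("W",f0[2]-f1[2], s["clock"])
f=env.grab_frame("side"); cv2.imwrite(f"pics/l2_side.png",f["image"])
```

```text
pre [ 0.12  0.18 -0.3 ]
open 0.49524388333807595
lift [ 0.2   0.12 -5.11] [0.47498944 0.19201959 0.06701199] 0.4993541688916834
W 4.809946393340224 18.6583
```

View pics/l2_side.png

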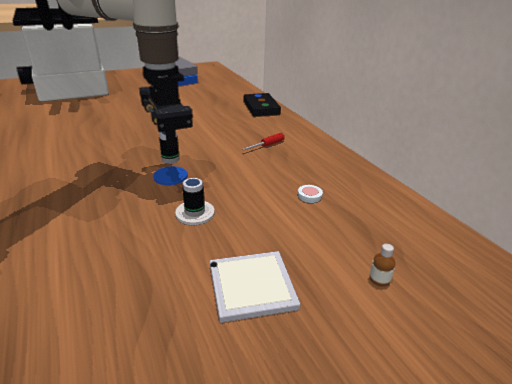

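The blue-pad barrel weighs about 4.8 N against 1.7–1.9 N for the white-pad one, so the one now in the gripper is the heavier. I'm carrying it high over to the panel.

Run:
```python
from h import *
env.move_straight([.475,.192,.21],rate=.12)
env.move_straight([.501,-.230,.21],rate=.15)
env.move_straight([.501,-.230,.093],rate=.08)
env.dwell(.5); s=env.read_state(); print(s["position"],s["tool_rot"],s["opening"],avg(8)[:3].round(2),s["clock"])
f=env.grab_frame("side"); cv2.imwrite("pics/e_side.png",f["image"])
for d in env.trace(f,"barrel_a")[:3]: print(d["score"],fit(f,d["mask"],barrel,[.48,.1]))
f=env.grab_frame("top"); cv2.imwrite("pics/e_top.png",f["image"])
for d in env.trace(f,"barrel_a")[:3]: print(d["score"],fit(f,d["mask"],barrel,[.48,.1]))
f=env.grab_frame("wrist"); cv2.imwrite("pics/e_wrist.png",f["image"])
```

```text
[ 0.50098708 -0.2299935   0.0930131 ] [-8.99997809e+01 -7.11397562e-04  3.79715903e-04] 0.4982209488746916 [-0.17 -0.01 -5.35] 25.125
0.87 (array([0.47580659, 0.01148999]), 779.5, 776.68342109886)
0.62 (array([0.4767328 , 0.01134535]), 375.5, 334.28095723188017)
0.28 (array([ 0.73425341, -0.02697209]), 436.5, 403.3955283763353)
```

View pics/e_side.png

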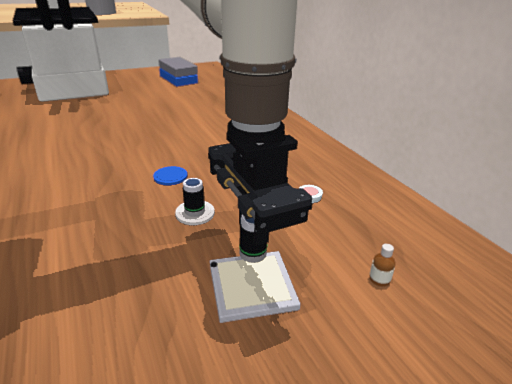

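View pics/e_wrist.png

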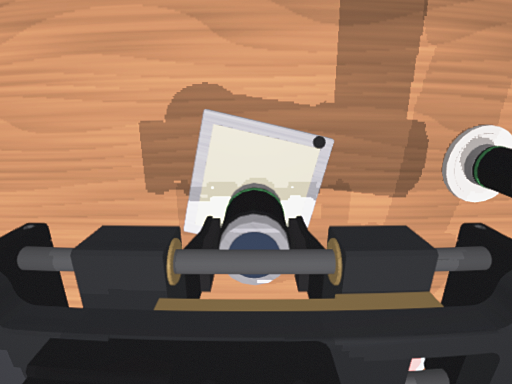

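View pics/e_top.png

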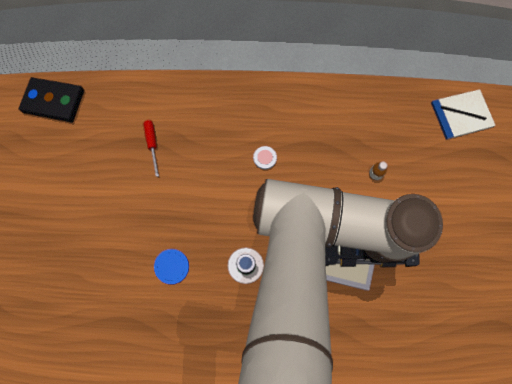

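The side view shows the barrel hanging upright at (254,240), its foot at about (254,258) above the panel. The other barrel stands on the white pad at (194,197). The bottle (382,268), dish and screwdriver look unmoved. One last check by projecting the expected positions, then I hand in.

Run:
```python
from h import *
f=env.grab_frame("side"); im=f["image"].copy()
pts=proj(f,barrel(.501,-.23,.074)); th=np.radians(77.7)
u=np.array([np.cos(th),np.sin(th)]);v=np.array([-u[1],u[0]])
pc=np.array([[*(np.array([.501,-.23])+.065*(a_*u+b_*v)),.014] for a_,b_ in((1,1),(1,-1),(-1,-1),(-1,1))])
cv2.polylines(im,[cv2.convexHull(pts.astype(np.int32))],True,(0,0,255),1)
cv2.polylines(im,[proj(f,pc).astype(np.int32)],True,(0,255,0),1)
cv2.imwrite("pics/chk.png",cv2.resize(im[150:340,150:350],None,fx=3,fy=3))
f=env.grab_frame("wrist"); im=f["image"].copy()
cv2.polylines(im,[proj(f,pc).astype(np.int32)],True,(0,255,0),1)
cv2.polylines(im,[cv2.convexHull(proj(f,barrel(.501,-.23,.074)).astype(np.int32))],True,(0,0,255),1)
cv2.imwrite("pics/chkw.png",im)
```

```text
(no output)
```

View pics/chk.png

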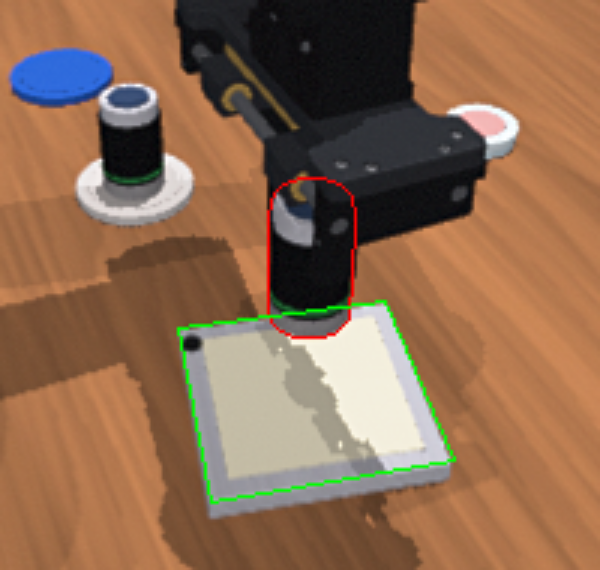

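View pics/chkw.png

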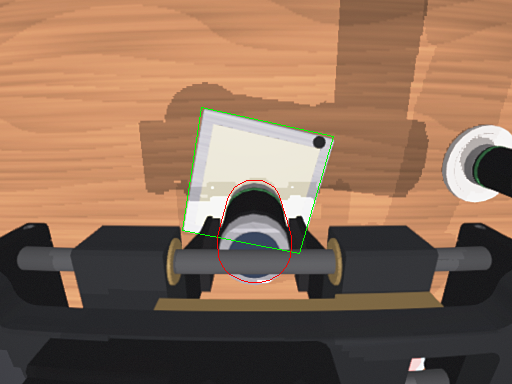

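Both model outlines match the pictures within a few pixels, for the panel and for the barrel held upright, so I'm handing in.

Run:
```python
from workcell import env
s=env.read_state(); print(s["clock"],s["position"],s["opening"],s["force"],abs(s["qvel"]).max())
env.close_job()
```

```text
25.9417 [ 0.50099358 -0.22998777  0.09299621] 0.4979305059878207 [-0.17367232  0.44716537 -6.01160498] 0.13425196576449772
the job is handed in; nothing more can be done
```

I handed the job in at 25.9 s of the 72 s allowed, with the heavier barrel gripped motionless over the light panel. No verdict was reported.

- **Weighing:** I lifted each barrel about 4 cm straight up. The one from the white pad weighed about 1.7–1.9 N and the one from the blue pad about 4.8 N, so the blue-pad barrel is the heavier.
- **Lighter barrel:** It stands upright on the white pad, within about 3 mm of the middle in the camera fits.
- **Heavier barrel:** It hangs upright over the panel's middle, its foot about 6 cm above the glowing face. The gripper's opening stayed steady at about 0.50. The expected barrel and panel outlines match the side and wrist pictures within a few pixels.
- **Bystanders:** By eye, the bottle, dish and screwdriver are where they were in the first picture; I did not re-measure them.

**Checks that disagreed:**
- The panel centre from the side view was about 5 mm off in y from the top view, probably because of the panel's visible edge. I used the top-view value.
- Pad and barrel fits varied by up to about 5 mm between cameras.
- Force readings wandered by about 0.5 N or more; the last single reading under load was 6.0 N against averages of 5.1–5.4 N. That is well below the 3 N difference between the barrels.

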